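# Find the rocking coin-tray lid and press it home

## Task

One of the four identical square lids on the coin tray is not pressed home. Only pressing with the fingertips and lifting nothing, press lids down near an edge until you find the one that rocks, so that it visibly tips under your press; then press that lid firmly in the middle until it sits flat and fully home like the others. Leave the coin rolls and the stack of cards beside the tray where they are.

Things in the scene. Friction and masses are not known exactly. Their poses are not given: they have to be found in the camera images.
- coin_tray: Heavy grey plastic coin tray that does not move, 184 x 184 mm, deck 32 mm high; origin at the centre of its underside on the worktop, z up, x and y along its sides (yaw at most 0.4 rad either way). On the deck, two by two, 82 mm apart centre to centre, are four compartments with 3 mm high rims, each with a pale grey square lid 62 x 62 x 7 mm; 20 mm between lids.
- place_1 (a point): Fixed point on the tray: centre of the top of the near left (-x, +y) lid when fully home, 42 mm above the worktop; axes as the tray. Lids have flat tops with a faint flat disc 26 mm across in the middle. Three lids are home and do not give at all; the loose one, at any of the places, stands level but 3.5 to 4.5 mm too high.
- place_2 (a point): Fixed point on the tray: centre of the top of the near right (-x, -y) lid when fully home, 42 mm above the worktop; axes as the tray. The loose lid rocks about its middle in any direction: about 3 N pressed 20 mm off the middle turns it till its edge meets the rim at about 0.12 rad (pressed point sinks 2 to 4 mm, far edge rises as much). It stays tipped when released.
- place_3 (a point): Fixed point on the tray: centre of the top of the far left (+x, +y) lid when fully home, 42 mm above the worktop; axes as the tray. Pressed in the middle, the loose lid slides straight down against a steady friction of about 9 N and stays down; 15 to 20 N in the middle levels it and takes it fully home, and then it rocks no more.
- place_4 (a point): Fixed point on the tray: centre of the top of the far right (+x, -y) lid when fully home, 42 mm above the worktop; axes as the tray.
- coin_roll_a: Bystander: loose paper-wrapped coin roll standing upright left of the tray, 26 mm across, 52 mm high; origin at the centre of its underside.
- coin_roll_b: Bystander: a second coin roll like it, farther back on the left of the tray; origin at the centre of its underside.
- lane_cards: Bystander: loose stack of cards lying right of the tray, 56 x 88 x 22 mm; origin at the centre of its underside.

How it is judged:
On the way, in this order (a step that is already met when the one before it is completed fails the run):
1. the loose lid has been rocked: it is tipped by more than 0.05 rad (angle between any of mark_a, mark_b, mark_c, mark_d's own z axis and vertical above 0.05 rad), for 0.1 s.
2. all four lids are flat and fully home (z of each of mark_a, mark_b, mark_c, mark_d in the frame of coin_tray below 0.0436 m and angle between each of mark_a, mark_b, mark_c, mark_d's own z axis and vertical below 0.03 rad), for 0.2 s.
At the end, for the whole second after the job is handed in: All four lids sit within 1.5 mm of fully home and within 0.03 rad of level, and the two coin rolls and the stack of cards lie within 30 mm of where they were (all of step 2 and distance of each of coin_roll_a, coin_roll_b, lane_cards from where it was at the start of the episode below 0.03 m); the robot touches nothing.
It fails at once if a lid is pulled up, more than 8 mm above fully home (z of any of mark_a, mark_b, mark_c, mark_d in the frame of coin_tray above 0.0501 m).
It fails at once if a coin roll or the stack of cards is moved by more than 30 mm or a coin roll tipped over (distance of any of coin_roll_a, coin_roll_b, lane_cards from where it was at the start of the episode above 0.03 m or angle between any of coin_roll_a, coin_roll_b's own z axis and vertical above 0.5 rad).
It also fails if it takes over 45 s, if anything falls off the work surface, if the arm or the gripper's body presses on something with over 40 N, if the wrist force passes 120 N, or if a joint passes its speed limit or range.

## Robot

A 6-joint arm with a two-finger parallel gripper is mounted at the origin on a cart in front of the work surface, level with it; the furniture and walls round the work are solid. World frame = base frame: x ahead of the robot, y to its left, z up, the work surface at z = 0. Lengths are in m, angles in rad, forces in N, time in s.
With the tool pointing down it reaches from about 0.225 to 0.875 m from the base axis. Payload 3.4 kg.
Tool frame: the origin (TCP) lies on the centre line of the jaws, within the pads' length; the fingertips stand 17 mm ahead of it and the grasp point (between the pads) lies 2 mm behind it; z points along the fingers, y is the line along which they close (so a half turn about z gives the same grasp; the last joint's range is limited). The gripper opens to 85 mm and grips with 20 to 120 N. Pads are 22 mm wide; open, the fingers measure 114 mm over their backs; the gripper's body (76 mm by 85 mm) begins 54 mm behind the grasp point. The pads swing forward as they close: fully open they stand 13 mm farther back than shut.
Start: joints at [-1.461, 0.276, 1.505, -0, 1.361, -0.121], TCP at [0.132, -0.56, 0.248] pointing down, gripper open.
Joint ranges: [-2.89, 2.89], [-0.75, 2.08], [0.22, 2.7], [-1.18, 4.32], [0.11, 2.71], [-2.7, 2.7]. Speed limits (rad/s): [2.57, 2.57, 3.14, 3.14, 3.14, 3.14].

## Interface

Orientations are given as a unit quaternion [w, x, y, z].
In Python, from rig import manip gives the robot as it stands.
- The arm moves only by the tool move_arm, never from a script. Its argument "steps" is one flat list of numbers, 7 for each row, row after row: the turn, a rotation vector about the world's x, y, z normalised to -1 to 1, where 1 is 360 degrees, then the shift along the world's x, y, z normalised to -1 to 1, where 1 is 1 m, then the opening, from -1 (shut) to 1 (fully open). A call has exactly 10 rows; each row is the pose to reach, as a shift and turn from the pose commanded when the call began, turning the shorter way round; what a row does not reach only later rows make up. A row lasts 1/10 s, in which the tool goes at most 50 mm and 8.59 degrees, less where a joint would pass 70% of its speed; a pose out of reach is approached as far as the arm can. A call with a number of a shift or a turn outside -1 to 1 is refused whole. A call with a gripper value outside its range is refused whole. The fingers move at their own pace and stop on an object; "squeeze" is the grip in N (left out, the last holds). Time passes only in rows, so rows that repeat a pose let the fingers close, or fill a call up. It gives the time, the measured TCP pose, the force, the opening and the grip force at its end, in the units of the state.
- manip.get_state(): the state, without advancing time (a new reading comes with each control period).
- manip.get_image(name): name is "scene" or "side" or "wrist"; returns a dict with "pixels" (480x640x3 uint8, blue, green, red), "fx", "fy", "cx", "cy" (pixels), "D" ([k1, k2, p1, p2, k3] as OpenCV has them; the pictures are not rectified), "R" (3x3) and "t" (3): a world point X has camera coordinates R X + t. Camera axes: x right, y down, z forward; pixel columns grow to the right and rows downward; lengths in m; the calibration is good to about 2 mm. A picture is of the moment at which its call begins. There is no depth.
- manip.sign_off(): hands the job in; it is judged then, once.
The state is a dict: "clock": time; "qpos": joint angles; "qd": joint speeds; "effort": joint torques, N m; "position": TCP position; "ee_rot": TCP orientation; "contact_force": force on the tool from outside, world axes, zero at the start; "moment": the same for the moment, N m; "width": finger opening in m; "gripper_force": force on a finger pad.
Only numpy, scipy, OpenCV 4.12 (cv2) and the standard library are available. Lean on these libraries where they do the work, as an engineer would, in place of code of your own. Each camera call takes 0.05 s, during which the arm holds its last target. There are 200 camera calls.

## Working session

There is one attempt and no reset: what is moved stays moved. The work goes in short steps, Python scripts to look and compute and a tool call to move; the robot and the scene stay as the last step left them, time stands still between calls to the robot, and variables do not carry over. Pictures are saved under pics/ and viewed, at most 10 in all, crops included, and the job is handed in when it is done.

Besides the shell and the picture viewer there is one more tool, called after "Emit:" by a JSON object that holds its "name" and its "arguments", one argument or row to a line. move_arm: Moves the arm, as the interface text tells. Scaled input: -1 to 1 covers 1 m each way for a shift and 360 degrees each way for a turn. Its arguments: {"type":"object","properties":{"steps":{"type":"array"},"squeeze":{"type":"number"}},"required":["steps"]}

```bash
mkdir -p pics; ls; python3 - <<'E'
from rig import manip
import cv2
for n in("scene","side"):
    i=manip.get_image(n); cv2.imwrite(f"pics/{n}0.png",i["pixels"])
    print(n,i["fx"],i["R"],i["t"])
s=manip.get_state();print(s)
E
```

```text
pics
scene 590.3467850767353 [[-0.9086304  -0.41726737  0.01669537]
 [-0.28446632  0.58918725 -0.75626536]
 [ 0.30572816 -0.69191497 -0.65405196]] [0.47020573 0.17171197 0.8138803 ]
side 594.0171162545471 [[ 0.99104592 -0.13174394  0.02171444]
 [-0.05817876 -0.57245449 -0.81786985]
 [ 0.12017993  0.80928326 -0.57499338]] [-0.49007672  0.09093961  1.05116093]
{'clock': 0.1, 'qpos': array([-1.46097096e+00,  2.76552238e-01,  1.50602570e+00,  1.58294377e-05,
        1.36071733e+00, -1.20994125e-01]), 'qd': array([ 6.12814292e-05, -5.43069165e-04, -3.16097842e-03,  2.00104293e-04,
        3.66855191e-04,  1.36983516e-03]), 'effort': array([ 1.22460828e-03, -4.17699766e+01, -2.46404958e+01, -2.37753147e-04,
        5.76964463e-03, -1.17920658e-05]), 'position': array([ 0.13149892, -0.55929423,  0.24750688]), 'ee_rot': array([-8.51250742e-04,  9.93347515e-01,  1.15152031e-01,  1.24931778e-05]), 'contact_force': array([-0.01039668,  0.15950661,  0.1682751 ]), 'moment': array([-0.00109567, -0.036115  ,  0.00585475]), 'gripper_force': 0.0, 'width': 0.08532049596637019}
```

View pics/scene0.png

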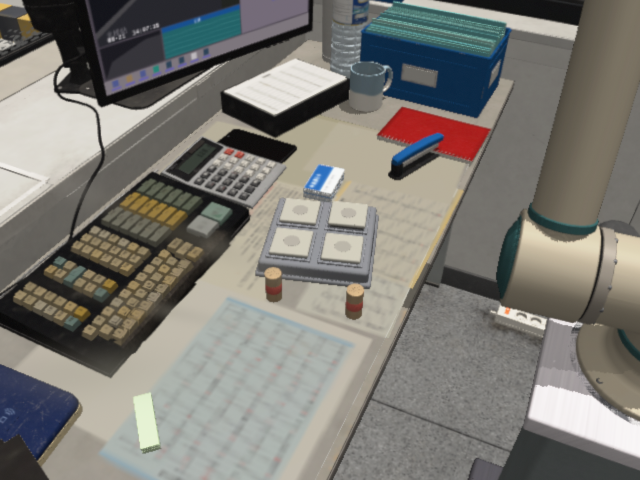

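View pics/side0.png

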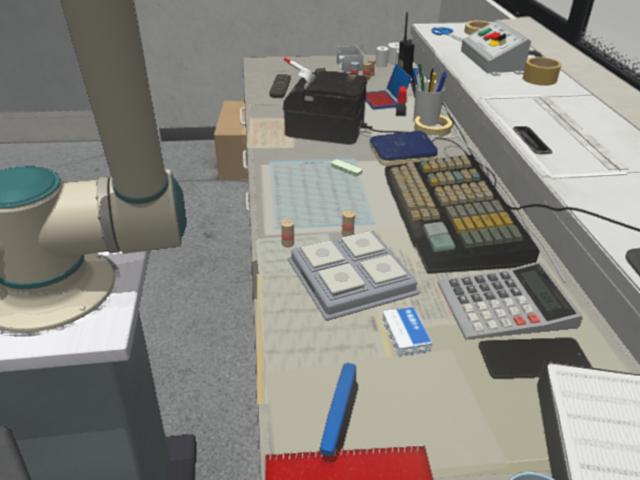

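The two pictures show the tray. In scene the lids are near (299,211), (348,215), (291,243) and (342,248), with the rolls at (274,285) and (354,300) and the cards at (324,181). In side the lids are near (322,254), (364,244), (347,279) and (382,268). Next I'll fit the tray pose and the height of each lid.

```bash
cat > h.py <<'E'
from rig import manip
import cv2, numpy as np
from scipy.optimize import least_squares
def proj(i,P):
    K=np.array([[i["fx"],0,i["cx"]],[0,i["fy"],i["cy"]],[0,0,1]])
    return cv2.projectPoints(np.array(P,float).reshape(-1,1,3),cv2.Rodrigues(np.array(i["R"]))[0],np.array(i["t"],float),K,np.array(i["D"],float))[0][:,0]
def ray(i,uv,z):
    K=np.array([[i["fx"],0,i["cx"]],[0,i["fy"],i["cy"]],[0,0,1]])
    n=cv2.undistortPoints(np.array(uv,float).reshape(-1,1,2),K,np.array(i["D"],float))[:,0]
    R=np.array(i["R"]);c=-R.T@np.array(i["t"]);d=np.c_[n,np.ones(len(n))]@R
    return c+d*((z-c[2])/d[:,2])[:,None]
def blob(i,seed,tol=22):
    g=cv2.cvtColor(i["pixels"],cv2.COLOR_BGR2GRAY)
    x,y=seed
    med=np.median(g[y-6:y+7,x-6:x+7])
    m=(g>med-tol).astype(np.uint8)
    w=np.zeros_like(m);w[y-30:y+31,x-40:x+41]=1
    n,l,s,c=cv2.connectedComponentsWithStats(m*w,connectivity=4)
    k=np.bincount(l[y-8:y+9,x-8:x+9][m[y-8:y+9,x-8:x+9]>0]).argmax()
    h=cv2.convexHull(np.argwhere(l==k)[:,::-1].astype(np.int32))
    M=cv2.moments(h)
    return (M["m10"]/M["m00"],M["m01"]/M["m00"]),s[k]
S=dict(scene=[(299,211),(348,215),(291,243),(342,248)],side=[(364,244),(322,254),(382,268),(347,279)])
E
python3 - <<'E'
from h import *
I={n:manip.get_image(n) for n in S}
for n in S:
    for s in S[n]:
        c,st=blob(I[n],s);print(n,s,np.round(c,2),st,np.round(ray(I[n],c,.042)[0],4))
print("rolls",ray(I["scene"],[(274,297),(355,315)],0),ray(I["side"],[(348,231),(288,244)],0))
print("cards",ray(I["scene"],[(324,181)],.022),ray(I["side"],[(405,326)],.022))
E
```

```text
scene (299, 211) [286.64 208.6 ] [ 259  181   61   61 1829] [ 0.5995 -0.0466  0.042 ]
scene (348, 215) [362.17 211.67] [ 329  185   60   61 2230] [ 0.4807 -0.0948  0.042 ]
scene (291, 243) [291.18 241.08] [269 227  44  29 961] [0.5545 0.0256 0.042 ]
scene (342, 248) [342.35 246.68] [322 233  41  29 981] [0.4759 0.0027 0.042 ]
side (364, 244) [375.25 236.11] [ 342  214   63   51 1908] [0.586  0.0406 0.042 ]
side (322, 254) [310.63 251.51] [ 282  224   63   61 1880] [0.4586 0.0043 0.042 ]
side (382, 268) [382.85 267.78] [360 255  47  27 768] [ 0.5805 -0.0567  0.042 ]
side (347, 279) [340.86 277.26] [319 264  45  28 731] [ 0.5027 -0.0752  0.042 ]
rolls [[0.54173508 0.11098682 0.        ]
 [0.41579077 0.09176882 0.        ]] [[0.54820159 0.12282574 0.        ]
 [0.42285339 0.08998899 0.        ]]
cards [[ 0.5873617  -0.17520728  0.022     ]] [[ 0.5916018  -0.18472531  0.022     ]]
```

Emit:
{"name": "move_arm", "arguments": {
  "steps": [0,0,0,0.027,0.037,0,-1,0,0,0,0.054,0.074,0,-1,0,0,0,0.081,0.111,0,-1,0,0,0,0.108,0.148,0,-1,0,0,0,0.135,0.185,0,-1,0,0,0,0.162,0.222,0,-1,0,0,0,0.189,0.259,0,-1,0,0,0,0.216,0.296,0,-1,0,0,0,0.243,0.333,0,-1,0,0,0,0.27,0.37,0,-1]
}}

```text
clock: 1.2
position: [0.4022, -0.1881, 0.2484]
ee_rot: [0.0, 0.993, 0.115, 0.0]
contact_force: [1.1, -0.4, 0.1]
width: 0.0006
gripper_force: 0.0
```

Emit:
{"name": "move_arm", "arguments": {
  "steps": [0,0,0,0.02,0.03,0,-1,0,0,0,0.04,0.06,0,-1,0,0,0,0.06,0.09,0,-1,0,0,0,0.08,0.12,0,-1,0,0,0,0.1,0.14,0,-1,0,0,0,0.115,0.155,0,-1,0,0,0,0.125,0.165,0,-1,0,0,0,0.125,0.165,0,-1,0,0,0,0.125,0.165,0,-1,0,0,0,0.125,0.165,0,-1]
}}

```text
clock: 2.2
position: [0.5257, -0.0256, 0.2483]
ee_rot: [0.0, 0.993, 0.115, -0.0]
contact_force: [0.6, 0.1, 0.3]
width: -0.0001
gripper_force: 0.0
```

```bash
python3 - <<'E'
from h import *
i=manip.get_image("wrist");cv2.imwrite("pics/w1.png",i["pixels"]);print(i["fx"],i["R"],i["t"])
E
```

```text
365.14280480085444 [[ 2.28098135e-01 -9.73638138e-01  1.29796095e-04]
 [-9.33576757e-01 -2.18674943e-01  2.83929054e-01]
 [-2.76415772e-01 -6.48848624e-02 -9.58845282e-01]] [-0.14417036  0.44909402  0.52339232]
```

View pics/w1.png

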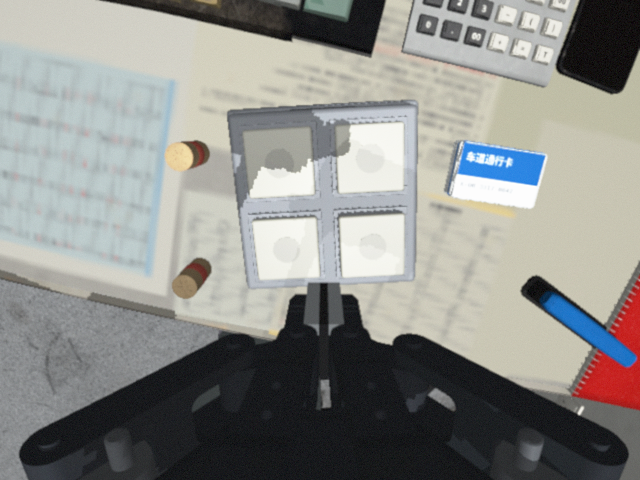

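The wrist view shows the four discs: FL (279,160), FR (371,158), NL (286,249) and NR (372,246). The deck corners are about (229,111), (417,102), (414,281) and (248,288).

```bash
python3 - <<'E'
from h import *
i=manip.get_image("wrist")
print("deck",ray(i,[(229,111),(417,102),(414,281),(248,288)],.032).round(4))
uv=np.array([(286,249),(372,246),(279,160),(371,158)],float)
d=ray(i,uv,.042);print("discs",d.round(4))
L=np.array([(-41,41),(-41,-41),(41,41),(41,-41)])/1e3
def w(p,z=.042):
    c,s=np.cos(p[2]),np.sin(p[2]);return np.c_[p[0]+c*L[:,0]-s*L[:,1],p[1]+s*L[:,0]+c*L[:,1]]
r=least_squares(lambda p:(w(p)-d[:,:2]).ravel(),[.527,-.025,.28]);print(r.x.round(4),w(r.x).round(4),(r.fun*1e3).round(1))
print("rolls top",ray(i,[(178,156),(184,286)],.052).round(3),"cards",ray(i,[(500,165)],.022).round(3))
for n in("scene","side"):
    j=manip.get_image(n);print(n,proj(j,np.c_[w(r.x),np.full(4,.042)]).round(1).tolist())
E
```

```text
deck [[ 0.5923  0.0777  0.032 ]
 [ 0.6383 -0.0846  0.032 ]
 [ 0.4719 -0.1327  0.032 ]
 [ 0.4256  0.031   0.032 ]]
discs [[ 0.4795  0.0011  0.042 ]
 [ 0.5013 -0.0786  0.042 ]
 [ 0.5607  0.0241  0.042 ]
 [ 0.5812 -0.0559  0.042 ]]
[ 0.5307 -0.0273  0.268 ] [[ 0.4803  0.0014]
 [ 0.502  -0.0777]
 [ 0.5594  0.0231]
 [ 0.5811 -0.056 ]] [ 0.8  0.3  0.7  0.9 -1.3 -1.1 -0.2 -0.1]
rolls top [[0.546 0.111 0.052]
 [0.423 0.09  0.052]] cards [[ 0.604 -0.183  0.022]]
scene [[340.1, 245.4], [346.7, 213.9], [289.2, 239.3], [298.8, 208.4]]
side [[322.6, 251.7], [340.7, 278.2], [363.1, 242.3], [383.1, 267.5]]
```

Emit:
{"name": "move_arm", "arguments": {
  "steps": [0,0,0.001,-0.03,0.01,-0.03,-1,0,0,0.003,-0.06,0.015,-0.065,-1,0,0,0.005,-0.069,0.02,-0.105,-1,0,0,0.007,-0.069,0.02,-0.145,-1,0,0,0.007,-0.069,0.02,-0.175,-1,0,0,0.007,-0.069,0.02,-0.182,-1,0,0,0.007,-0.069,0.02,-0.184,-1,0,0,0.007,-0.069,0.02,-0.186,-1,0,0,0.007,-0.069,0.02,-0.1875,-1,0,0,0.007,-0.069,0.02,-0.1875,-1]
}}

```text
clock: 3.4
position: [0.4584, -0.005, 0.0618]
ee_rot: [0.0, 0.991, 0.137, 0.001]
contact_force: [-0.3, -0.1, -0.2]
width: -0.0
gripper_force: 0.0
```

Emit:
{"name": "move_arm", "arguments": {
  "steps": [0,0,0,0,0,-0.001,-1,0,0,0,0,0,-0.002,-1,0,0,0,0,0,-0.003,-1,0,0,0,0,0,-0.0035,-1,0,0,0,0,0,-0.0035,-1,0,0,0,0,0,-0.0035,-1,0,0,0,0,0,-0.0035,-1,0,0,0,0,0,-0.0035,-1,0,0,0,0,0,-0.0035,-1,0,0,0,0,0,-0.0035,-1]
}}

```text
clock: 4.4
position: [0.4579, -0.0048, 0.059]
ee_rot: [0.0, 0.991, 0.137, 0.001]
contact_force: [-3.4, 0.5, 14.8]
width: -0.0002
gripper_force: 7.4
```

Emit:
{"name": "move_arm", "arguments": {
  "steps": [0,0,0,0,0,0.015,-1,0,0,0,0.005,-0.02,0.015,-1,0,0,0,0.013,-0.05,0.015,-1,0,0,0,0.021,-0.079,0.015,-1,0,0,0,0.021,-0.079,0.013,-1,0,0,0,0.021,-0.079,0.009,-1,0,0,0,0.021,-0.079,0.006,-1,0,0,0,0.021,-0.079,0.0045,-1,0,0,0,0.021,-0.079,0.0035,-1,0,0,0,0.021,-0.079,0.003,-1]
}}

```text
clock: 5.4
position: [0.477, -0.0832, 0.0606]
ee_rot: [-0.0, 0.99, 0.138, -0.001]
contact_force: [-5.7, -0.9, 9.9]
width: -0.0001
gripper_force: 5.7
```

Contact came higher here, which suggests this lid is loose. I'll look before pressing further.

```bash
python3 - <<'E'
from h import *
print(manip.get_state()["contact_force"],manip.get_state()["position"])
a=manip.get_image("side")["pixels"][220:320,280:430];b=manip.get_image("wrist")["pixels"][80:330,200:450]
cv2.imwrite("pics/c2.png",np.hstack([cv2.resize(a,(450,300),interpolation=3),cv2.resize(b,(300,300))]))
E
```

```text
[-5.743471   -0.93681706  9.85331343] [ 0.47703946 -0.08316238  0.06057659]
```

View pics/c2.png

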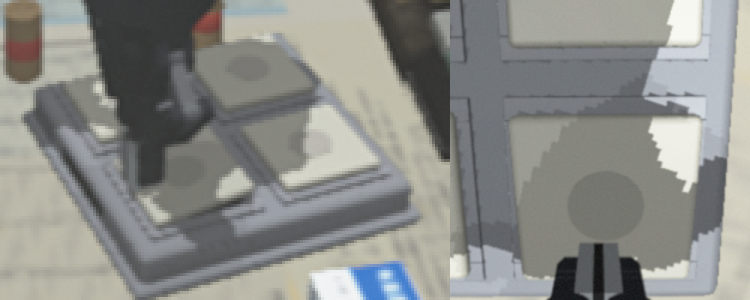

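The picture shows the near right lid tipped: its far edge is raised with a dark gap below it, and its outline is a trapezoid around (605,200) in the wrist crop. I'll lift off and press it in the middle.

Emit:
{"name": "move_arm", "arguments": {
  "steps": [0,0,0,0,0,0.008,-1,0,0,0,0,0,0.015,-1,0,0,0,0.015,0.003,0.015,-1,0,0,0,0.025,0.0055,0.015,-1,0,0,0,0.025,0.0055,0.01,-1,0,0,0,0.025,0.0055,0.006,-1,0,0,0,0.025,0.0055,0.003,-1,0,0,0,0.025,0.0055,0.0,-1,0,0,0,0.025,0.0055,-0.002,-1,0,0,0,0.025,0.0055,-0.004,-1]
}}

```text
clock: 6.5
position: [0.5043, -0.0778, 0.0589]
ee_rot: [-0.0, 0.991, 0.137, 0.001]
contact_force: [-5.4, 4.0, 39.1]
width: -0.0001
gripper_force: 19.4
```

Emit:
{"name": "move_arm", "arguments": {
  "steps": [0,0,0,0,0,-0.0005,-1,0,0,0,0,0,-0.0005,-1,0,0,0,0,0,-0.0005,-1,0,0,0,0,0,-0.0005,-1,0,0,0,0,0,-0.0005,-1,0,0,0,0,0,-0.0005,-1,0,0,0,0,0,-0.0005,-1,0,0,0,0,0,-0.0005,-1,0,0,0,0,0,-0.0005,-1,0,0,0,0,0,-0.0005,-1]
}}

```text
clock: 7.5
position: [0.5043, -0.0778, 0.0589]
ee_rot: [-0.0, 0.991, 0.137, 0.002]
contact_force: [-4.0, 2.9, 26.7]
width: -0.0
gripper_force: 13.2
```

TCP at 0.0589 matches the home height. I'll retract and check.

Emit:
{"name": "move_arm", "arguments": {
  "steps": [0,0,0,0,0,0.005,-1,0,0,0,0,0,0.015,-1,0,0,0,0,0,0.035,-1,0,0,0,0,0,0.07,-1,0,0,0,0,0,0.11,-1,0,0,0,0,0,0.15,-1,0,0,0,0,0,0.18,-1,0,0,0,0,0,0.19,-1,0,0,0,0,0,0.19,-1,0,0,0,0,0,0.19,-1]
}}

```text
clock: 8.5
position: [0.5025, -0.0781, 0.2442]
ee_rot: [-0.001, 0.991, 0.137, -0.001]
contact_force: [0.1, 0.5, 0.1]
width: -0.0003
gripper_force: 0.0
```

```bash
python3 - <<'E'
from h import *
a=manip.get_image("side")["pixels"][200:320,270:430];b=manip.get_image("wrist")["pixels"][80:330,200:450]
cv2.imwrite("pics/c3.png",np.hstack([cv2.resize(a,(480,360),interpolation=3),cv2.resize(b,(320,360))]))
E
```

```text
(no output)
```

View pics/c3.png

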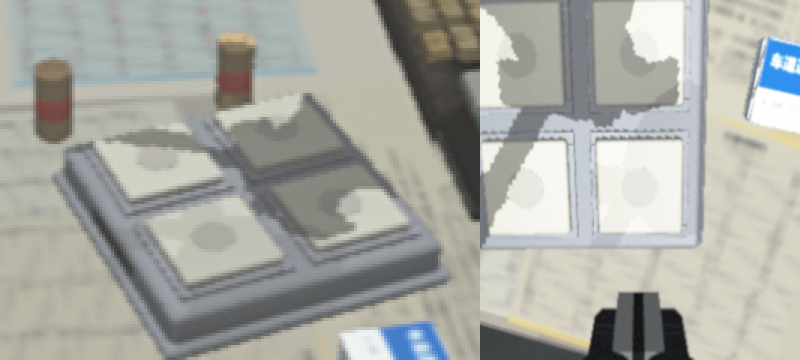

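All four lids sit flat, including the near right one at (640,187) in the wrist part of the picture. The rolls and the cards haven't moved.

```bash
python3 -c "
from rig import manip
print(manip.sign_off())"
```

```text
the job is handed in; nothing more can be done
None
```

The near right lid was the loose one: it tipped when pressed near its edge, I then pressed it home in the middle, and I handed the job in at about 8.6 s with all lids looking flat and the rolls and cards unmoved (no verdict was returned).

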